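# Push a used sample dish through the sprung flap of the collecting box

## Robot

A 6-joint arm with a two-finger parallel gripper is mounted at the origin on the work surface. World frame = base frame: x ahead of the robot, y to its left, z up, the work surface at z = 0. Lengths are in mm, angles in degrees, forces in N, time in s.
With the tool pointing down it reaches from about 250 to 800 mm from the base axis. Payload 8.5 kg.
Tool frame: the origin (TCP) lies on the mounting face of the last link; the fingertips stand 173 mm ahead of it and the grasp point (between the pads) lies 155 mm ahead of it; z points along the fingers, y is the direction in which the jaws open and shut (so a half turn about z gives the same grasp; the last joint's range is limited). The gripper opens to 85 mm and grips with 20 to 120 N. Pads are 22 mm wide; open, the fingers measure 114 mm over their backs; the gripper's body (76 mm by 85 mm) begins 54 mm behind the grasp point. The pads swing forward as they close: fully open they stand 13 mm farther back than shut.
Start: joints at [67.151, 13.648, -0.773, 75.585, 0, 90], TCP at [203.852, 483.779, 404.676] pointing down, gripper open.
Joint ranges: [-152.45, 152.45], [-59.26, 108.67], [-65.41, 83.53], [-104.44, 129.93], [-82.83, 76.93], [-180, 180]. Speed limits (degrees/s): [127.2, 127.2, 159.86, 180, 180, 180].

## Interface

Orientations are given as [roll, pitch, yaw] about the fixed x, y, z axes, in that order (R = Rz(yaw) Ry(pitch) Rx(roll)).
In Python, from cell import robot gives the robot as it stands.
- The arm moves only by the tool move_arm, never from a script. Its arguments are lists of equal length, an entry for each row: "xyz": the shift along the tool's x, y, z in units of 1 m (1.0 is 1 m), a list of three; "twist": the turn, a rotation vector about the tool's x, y, z in units of 45 degrees (1.0 is 45 degrees), a list of three; "gripper": the opening, from 0 (shut) to 1 (fully open). A call has 1 to 5 rows; each row is the pose to reach, as a shift and turn from the pose commanded when the call began, along the tool's axes at that moment; what a row does not reach only later rows make up. A row lasts 1/12 s, in which the tool goes at most 41.7 mm and 7.16 degrees, less where a joint would pass 70% of its speed; a pose out of reach is approached as far as the arm can. A call with a number of a shift or a turn outside -1 to 1 is refused whole. A call with a gripper value outside its range is refused whole. The fingers move at their own pace and stop on an object; "newtons" is the grip in N (left out, the last holds). Time passes only in rows, so rows that repeat a pose let the fingers close. It gives the time, the measured TCP pose, the force and the opening at its end, in the units of the state.
- robot.get_obs(): the state, without advancing time (a new reading comes with each control period).
- robot.snapshot(name): name is "side" or "top"; returns the picture (480x640x3 uint8, red, green, blue); there is no depth.
- robot.get_calibration(name): a dict with "fx", "fy", "cx", "cy" (pixels), "k1" (the pictures are not rectified: a ray, as slopes to the right and down, at radius r is drawn at 1 + k1 r^2 times it, then the intrinsics apply), "origin" and "orientation" of the camera in the world. Camera axes: x right, y up, looking along -z (the intrinsics and any distortion apply to the point x, -y, -z); pixel columns grow to the right and rows downward; lengths in mm; the calibration is good to about 2 mm. A picture is of the moment at which its call begins. get_calibration takes no time and is no camera call.
- robot.finish_job(): hands the job in, once; it reports no verdict.
The state is a dict: "time_s": time; "joint_positions": joint angles; "qvel": joint speeds; "effort": joint torques, N m; "eef_pos": TCP position; "ee_rot": TCP orientation; "contact_force": force on the tool from outside, world axes, zero at the start; "ft_torque": the same for the moment, N m; "finger_gap": finger opening in mm.
Only numpy, scipy, OpenCV 4.12 (cv2) and the standard library are available. Lean on these libraries where they do the work, as an engineer would, in place of code of your own. Each camera call takes 0.05 s, during which the arm holds its last target. There are 200 camera calls.

## Task

Clear the used sample dish (the flat round aluminium one with the red spot on its lid) off the ledge of the steel collecting box: push the blue sprung flap open with one finger and keep it open, while the other finger slides the dish along the ledge and over its edge so that it drops into the box. Do not grasp or lift the dish and do not use it to ram the flap open; leave everything else where it stands, and let the flap close again at the end.

Things in the scene. Friction and masses are not known exactly. Their poses are not given: they have to be found in the camera images.
- box: Fixed steel collecting box on the bench, 335 mm deep (own x), 298 mm wide (own y), nothing on it above 176 mm. Origin on the bench, straight below the middle of the ledge's inner edge. Own +x points level from the front ledge into the box (the pushing direction, roughly away from the robot), z up. Behind the edge it is hollow to a floor at z = 5 mm; the flap covers that opening.
- ledge_edge (a point): Middle of the ledge's inner edge, on its flat top, 120 mm above the bench. Axes as the box. From here the ledge runs 160 mm to the front (own -x) and 145 mm to either side, with an 8 mm high lip at each side and none at the front.
- flap (a joint): Angle of the blue flap, rad: 0 shut, grows as it is pushed down into the box, stop at 0.75. A spring shuts it: about 1 N at its free edge opens it, about 4 N holds it 0.5 rad open at 50 mm from the hinge. A fingertip moving level along the box's +x, 7 mm above ledge height, swings it open; with the tip's leading face 85 mm past the ledge's edge it stands about 0.5 rad open.
- flap_hinge (a point): Middle of the flap's hinge rod (10 mm thick, along the box's y), 120 mm past the ledge's edge, 168 mm above the bench. The flap is a plastic plate 284 mm wide, 4 mm thick; shut, it is a ramp of 22 degrees from its free edge, 3 mm past the ledge's edge and level with the ledge, up to this rod. Steel cheeks at 147 mm to either side rise with it.
- dish_center (a point): Centre (half-way up) of the used dish: a closed loose aluminium tin, round, 51 mm in diameter, 26 mm high, about 60 g, red spot on its lid. It stands flat on the ledge, its centre 70 to 100 mm before the ledge's edge, in one of three places about 85 mm apart across the ledge; jar and pot stand in the others. It tips over the edge and drops in once its centre is past the edge.
- jar: Bystander on the ledge: amber glass jar, black cap, 42 mm diameter, 62 mm high. Origin: centre of its underside.
- pot: Bystander on the ledge: white plastic pot with a yellow spot on its lid, 47 mm diameter, 43 mm high. Origin: centre of its underside.
- tin_a: Bystander on the bench: black open loaf tin, 110 x 90 x 82 mm. Origin: centre of its underside.
- tin_b: Bystander on the bench: a second loaf tin like it. Origin: centre of its underside.
- soap: Bystander on the bench: clear soap bottle with white pump, 66 mm diameter, 177 mm high. Origin: centre of its underside.
- tumbler: Bystander on the bench: glass tumbler, 68 mm diameter, 100 mm high. Origin: centre of its underside.
- spatula: Bystander lying on the bench: spatula, 240 mm long, along its own x. Origin on its underside, about half-way along.

How it is judged:
By the outcome, as a careful person would: the job done as asked, in the order asked, and still so for the second after the job is handed in, with the robot touching nothing.
It also fails if it takes over 40 s, if anything falls off the work surface, if the arm or the gripper's body presses on something with over 40 N, if the wrist force passes 120 N, or if a joint passes its speed limit or range.

## Working session

There is one attempt and no reset: what is moved stays moved. The work goes in short steps, Python scripts to look and compute and a tool call to move; the robot and the scene stay as the last step left them, time stands still between calls to the robot, and variables do not carry over. Pictures are saved under pics/ and viewed, about 8 in all and at most 12, crops included, and the job is handed in when it is done.

Besides the shell and the picture viewer there is one more tool, called in YAML: its name, and indented under it one key for each argument. move_arm: Moves the arm, as the interface text tells. Shifts and turns lie within -1 to 1; 1 stands for 1 m of shift or 45 degrees of turn. Its arguments: {"type":"object","properties":{"xyz":{"type":"array","items":{"type":"array","items":{"type":"number"}}},"twist":{"type":"array","items":{"type":"array","items":{"type":"number"}}},"gripper":{"type":"array","items":{"type":"number"}},"newtons":{"type":"number"}},"required":["xyz","twist","gripper"]}

```bash
mkdir -p pics; ls; python3 - <<'E'
from cell import robot
import cv2
for n in("side","top"):
    im=robot.snapshot(n); cv2.imwrite(f"pics/{n}0.png",im[:,:,::-1]); print(n,robot.get_calibration(n))
print(robot.get_obs())
E
```

```text
pics
side {'fx': 504.33950824065903, 'fy': 504.33950824065903, 'cx': 325.30347269335505, 'cy': 240.79664789336906, 'k1': -0.037639758204313985, 'origin': array([  -4.35469571, -715.08093072,  953.69963537]), 'orientation': array([ 47.91683857,   1.24531941, -36.89734805])}
top {'fx': 527.2645536985247, 'fy': 527.2645536985247, 'cx': 311.05534667082014, 'cy': 239.81588793599929, 'k1': -0.08128631251796936, 'origin': array([ 367.66936281,  -13.22532314, 1311.24419926]), 'orientation': array([  7.30477247,   0.50876878, -90.10260706])}
{'time_s': 0.1, 'joint_positions': array([ 6.71497114e+01,  1.36760369e+01, -8.11542671e-01,  7.55842676e+01,
       -1.17621084e-03,  9.00010465e+01]), 'qvel': array([ 0.02881999, -0.08269478,  0.11335368,  0.01378283,  0.04891353,
        0.0804287 ]), 'effort': array([ 1.93751621e-03, -5.39721465e+01,  3.46998417e+01,  1.34648482e-02,
        1.57625124e-05,  1.54336501e-06]), 'eef_pos': array([203.81382058, 483.65810147, 404.15922406]), 'ee_rot': array([-1.79928153e+02,  1.17752214e-03,  1.57148666e+02]), 'contact_force': array([ 0.56073669, -0.43064154, -0.11798432]), 'ft_torque': array([ 0.01866751, -0.01117993,  0.00530587]), 'finger_gap': 85.3143147507555}
```

View pics/side0.png

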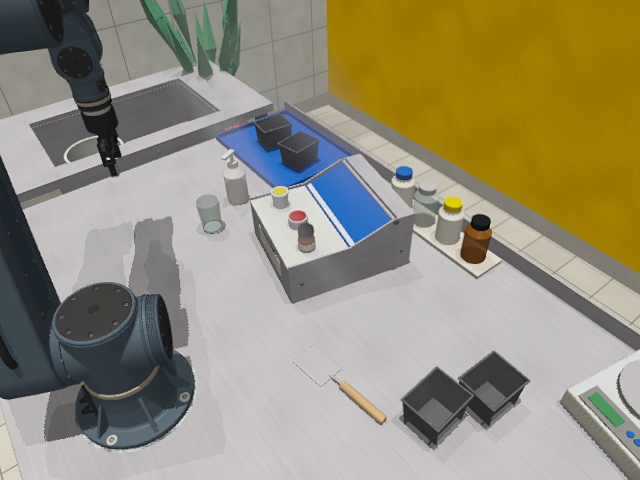

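View pics/top0.png

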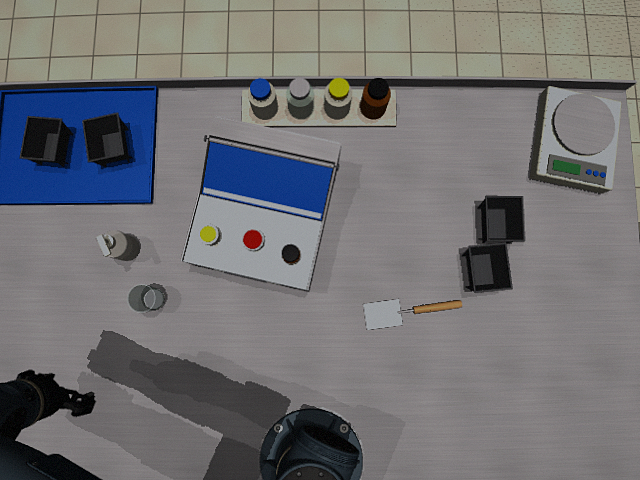

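The top view shows the dish (red, ~253,240) in the middle place, the pot (yellow, 209,234) on the left and the jar (black, 290,253) on the right. The flap runs from about (207,143) to (322,218). Next I'll measure these.

```bash
cat > h.py <<'E'
import numpy as np, cv2
from scipy.spatial.transform import Rotation as R
from cell import robot
def cal(n):
    c=robot.get_calibration(n); K=np.array([[c['fx'],0,c['cx']],[0,c['fy'],c['cy']],[0,0,1]])
    return K,np.array([c['k1'],0,0,0,0.]),np.array(c['origin']),R.from_euler('xyz',c['orientation'],degrees=True).as_matrix()@np.diag([1,-1,-1])
def cast(n,uv,z):
    K,d,o,M=cal(n); p=cv2.undistortPoints(np.array(uv,float).reshape(-1,1,2),K,d,criteria=(3,50,1e-9)) if 0 else cv2.undistortPoints(np.array(uv,float).reshape(-1,1,2),K,d)
    r=np.c_[p[:,0],np.ones(len(p))]@M.T
    return o+r*((np.atleast_1d(z)-o[2])/r[:,2])[:,None]
def proj(n,P):
    K,d,o,M=cal(n); q=(np.atleast_2d(P)-o)@M
    return cv2.projectPoints(q,np.zeros(3),np.zeros(3),K,d)[0][:,0]
E
python3 - <<'E'
from h import *
def cen(im,f,roi):
    h=cv2.cvtColor(im,cv2.COLOR_BGR2HSV); x0,y0,x1,y1=roi
    m=np.zeros(h.shape[:2],np.uint8); m[y0:y1,x0:x1]=f(h[y0:y1,x0:x1].astype(int))*255
    n,l,s,c=cv2.connectedComponentsWithStats(m); i=1+s[1:,4].argmax(); return (l==i).astype(np.uint8),c[i],s[i]
red=lambda h:((h[...,0]<8)|(h[...,0]>172))&(h[...,1]>150)&(h[...,2]>80)
yel=lambda h:(abs(h[...,0]-28)<8)&(h[...,1]>120)
blu=lambda h:(abs(h[...,0]-110)<15)&(h[...,1]>150)
for n,roi in(("top",(180,130,345,290)),("side",(250,150,420,300))):
    im=cv2.imread(f"pics/{n}0.png")
    m,c,s=cen(im,red,roi); print(n,"red",c,s,cast(n,c,146))
    m,c,s=cen(im,yel,roi); print("yel",c,s,cast(n,c,163))
    m,c,s=cen(im,blu,roi); k=max(cv2.findContours(m,0,1)[0],key=cv2.contourArea)
    q=cv2.approxPolyDP(cv2.convexHull(k),6,True)[:,0]; print("flap",q.tolist()); print(cast(n,q,120).round(1).tolist(),cast(n,q,168).round(1).tolist())
im=cv2.imread("pics/top0.png")
h=cv2.cvtColor(im,cv2.COLOR_BGR2HSV)
print(cast("top",[(184,262),(309,290)],120))
c=cv2.resize(im[125:300,170:350],None,fx=4,fy=4,interpolation=cv2.INTER_CUBIC)[:600*1]; c=cv2.resize(im[130:300,170:350],(635,600)); cv2.imwrite("pics/c1.png",c)
E
```

```text
top red [252.14126394 238.96654275] [243 230  19  19 269] [[519.36099561 128.41779065 146.        ]]
yel [207.58  233.625] [200 226  16  16 200] [[529.34647374 225.35482254 163.        ]]
flap [[210, 142], [332, 168], [321, 220], [202, 193]]
[[753.0, 234.3, 120.0], [688.3, -51.8, 120.0], [566.1, -25.8, 120.0], [630.6, 249.7, 120.0]] [[737.5, 224.3, 168.0], [675.4, -50.3, 168.0], [558.1, -25.3, 168.0], [620.0, 239.1, 168.0]]
side red [301.41666667 214.33333333] [297 211   8   9  36] [[531.29956264 128.825546   146.        ]]
yel [279.09722222 190.88888889] [273 188  13   7  72] [[529.92548102 228.32980332 163.        ]]
flap [[341, 164], [390, 219], [355, 242], [311, 182]]
[[776.3, 277.3, 120.0], [717.2, -2.1, 120.0], [590.2, -14.4, 120.0], [653.1, 258.5, 120.0]] [[731.3, 220.2, 168.0], [675.6, -43.1, 168.0], [556.0, -54.8, 168.0], [615.3, 202.5, 168.0]]
[[470.21460632 287.08227516 120.        ]
 [406.46450512   1.9124788  120.        ]]
```

View pics/c1.png

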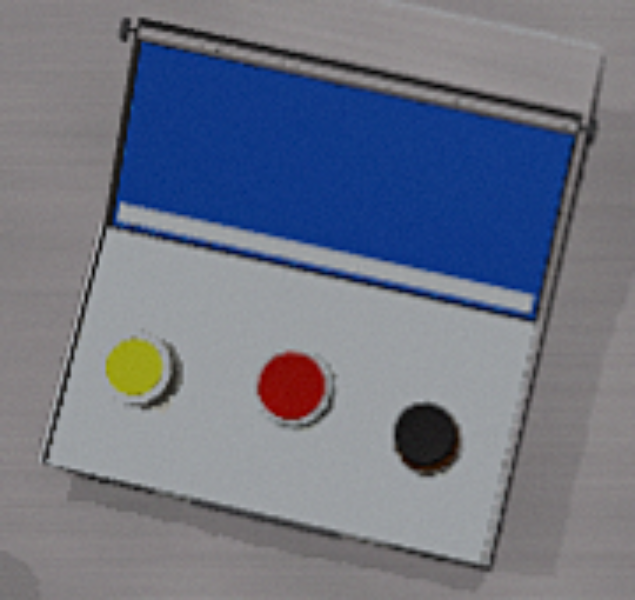

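Everything agrees with the given sizes: free edge 283 mm, ledge front 292 mm. The box yaw is about -12.8°, the ledge edge is at (595,111), and the dish at (519,128) is 78 mm before the edge, in the middle.

I'll set the jaws along the box x axis, so the front finger opens the flap and the rear finger pushes the dish. First I move above the dish at a safe height.

move_arm:
  xyz:
    - [-0.428, -0.205, 0]
    - [-0.428, -0.205, 0]
    - [-0.428, -0.205, 0]
    - [-0.428, -0.205, 0]
    - [-0.428, -0.205, 0]
  twist:
    - [0, 0, 0.8]
    - [0, 0, 0.8]
    - [0, 0, 0.8]
    - [0, 0, 0.8]
    - [0, 0, 0.8]
  gripper: [1, 1, 1, 1, 1]

```text
time_s: 0.52
eef_pos: [342.7, 326.3, 404.5]
ee_rot: [-180.0, 0.0, 121.0]
contact_force: [1.0, 1.4, -0.3]
finger_gap: 85.3
```

```bash
cat >> h.py <<'E'
B=np.array([595,111.]); YAW=-12.8
def todo(xb,yb,z,yaw=YAW):
    o=robot.get_obs(); T=R.from_euler('xyz',o['ee_rot'],degrees=True)
    a=np.radians(yaw); ex=np.array([np.cos(a),np.sin(a)]); ey=np.array([-ex[1],ex[0]])
    g=np.r_[B+xb*ex+yb*ey,z]; G=R.from_euler('xyz',[180,0,yaw+90],degrees=True)
    d=o['eef_pos'][:2]-B
    print("t",o['time_s'],"box xy",(d@ex).round(1),(d@ey).round(1),"z",o['eef_pos'][2].round(1),"rot",o['ee_rot'].round(2),"F",o['contact_force'].round(1))
    print("shift",(T.inv().apply(g-o['eef_pos'])/1000).round(4),"twist",(np.degrees((T.inv()*G).as_rotvec())/45).round(4))
E
python3 -c "
from h import *
todo(-78,0,404)"
```

```text
t 0.5167 box xy -293.7 154.1 z 404.5 rot [-1.7998e+02  1.0000e-02  1.2103e+02] F [ 1.   1.4 -0.3]
shift [-0.2605  0.0489  0.0005] twist [-4.00e-04  3.00e-04  9.74e-01]
```

move_arm:
  xyz:
    - [-0.26, 0.049, 0]
    - [-0.26, 0.049, 0]
    - [-0.26, 0.049, 0]
    - [-0.26, 0.049, 0]
    - [-0.26, 0.049, 0]
  twist:
    - [0, 0, 0.97]
    - [0, 0, 0.97]
    - [0, 0, 0.97]
    - [0, 0, 0.97]
    - [0, 0, 0.97]
  gripper: [1, 1, 1, 1, 1]

```text
time_s: 0.93
eef_pos: [482.4, 171.1, 404.6]
ee_rot: [-180.0, 0.0, 85.2]
contact_force: [0.8, 1.4, 0.6]
finger_gap: 85.6
```

```bash
python3 -c "
from h import *
todo(-78,0,360)"
```

```text
t 0.9333 box xy -123.1 33.7 z 404.6 rot [-1.7998e+02  1.0000e-02  8.5170e+01] F [0.8 1.4 0.6]
shift [-0.0396  0.04    0.0446] twist [-0.0003  0.0002  0.1771]
```

move_arm:
  xyz:
    - [-0.04, 0.04, 0]
    - [-0.04, 0.04, 0.02]
    - [-0.04, 0.04, 0.045]
    - [-0.04, 0.04, 0.045]
    - [-0.04, 0.04, 0.045]
  twist:
    - [0, 0, 0.177]
    - [0, 0, 0.177]
    - [0, 0, 0.177]
    - [0, 0, 0.177]
    - [0, 0, 0.177]
  gripper: [1, 1, 1, 1, 1]

```text
time_s: 1.35
eef_pos: [517.8, 129.8, 358.8]
ee_rot: [-179.8, 0.1, 77.5]
contact_force: [0.6, -0.8, 1.2]
finger_gap: 85.5
```

```bash
python3 -c "
from h import *
todo(-78,0,300)
ims=[]
for n in('side','top'):
    im=robot.snapshot(n)[:,:,::-1].copy(); cv2.imwrite(f'pics/{n}1.png',im)
o=robot.get_obs()['eef_pos']
for n in ('side','top'): print(n,proj(n,[o-[0,0,z] for z in(101,155,160,173)]).round(1).tolist())
a=cv2.imread('pics/side1.png')[120:300,230:420]; b=cv2.imread('pics/top1.png')[120:300,170:360]
cv2.imwrite('pics/c2.png',np.hstack([cv2.resize(a,(400,400)),cv2.resize(b,(400,400))]))
"
```

```text
t 1.35 box xy -79.5 1.2 z 358.8 rot [-1.7981e+02  9.0000e-02  7.7540e+01] F [ 0.6 -0.8  1.2]
shift [-0.0011  0.0017  0.0587] twist [-0.0041  0.002   0.0076]
side [[293.9, 179.0], [295.3, 197.2], [295.4, 198.8], [295.8, 203.0]]
top [[244.3, 232.3], [247.7, 235.9], [248.0, 236.2], [248.8, 237.0]]
```

View pics/c2.png

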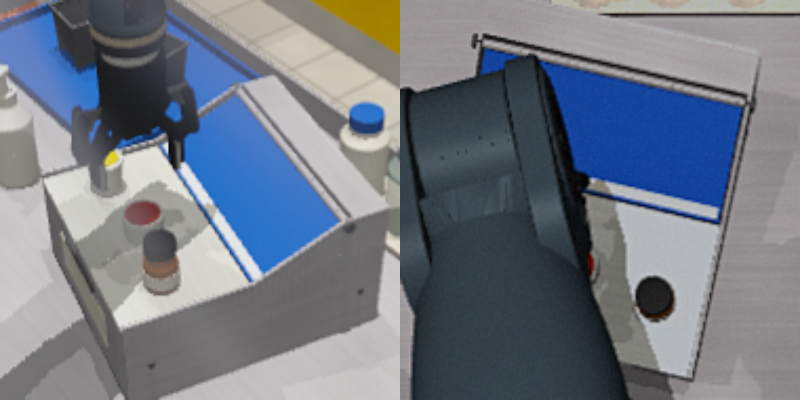

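The side view shows the front finger tip near (314,196), the rear tip near (276,205), and the dish lid near (298,216). I'll check the tip height and the dish against these.

```bash
python3 -c "
from h import *
o=robot.get_obs()['eef_pos']; a=np.radians(-12.5); ex=np.array([np.cos(a),np.sin(a),0]); 
for h in(155,160,165,173): print(h,proj('side',[o+ex*s*50-[0,0,h] for s in(1,-1)]).round(1).tolist())
for n in('side0','side1','top0'):
    h=cv2.cvtColor(cv2.imread(f'pics/{n}.png'),cv2.COLOR_BGR2HSV).astype(int)
    m=(((h[...,0]<10)|(h[...,0]>170))&(h[...,1]>90)&(h[...,2]>60)).astype(np.uint8)
    m[:200]=0; m[232:]=0; m[:,:285]=0; m[:,312:]=0
    if n=='top0': continue
    k,l,s,c=cv2.connectedComponentsWithStats(m); i=1+s[1:,4].argmax(); print(n,s[i],c[i],cast('side',c[i],146))
im=cv2.imread('pics/side1.png'); cv2.imwrite('pics/c3.png',cv2.resize(im[170:240,260:345],(790,650),interpolation=cv2.INTER_NEAREST)[:600])
"
```

```text
155 [[314.0, 191.8], [276.2, 202.6]]
160 [[314.1, 193.4], [276.4, 204.3]]
165 [[314.1, 195.0], [276.5, 205.9]]
173 [[314.3, 197.6], [276.8, 208.5]]
side0 [290 211  16  10 128] [297.2265625 215.53125  ] [[520.20108976 131.49386285 146.        ]]
side1 [293 211  13  10  80] [299.6875 215.0375] [[526.23175974 129.23430279 146.        ]]
```

View pics/c3.png

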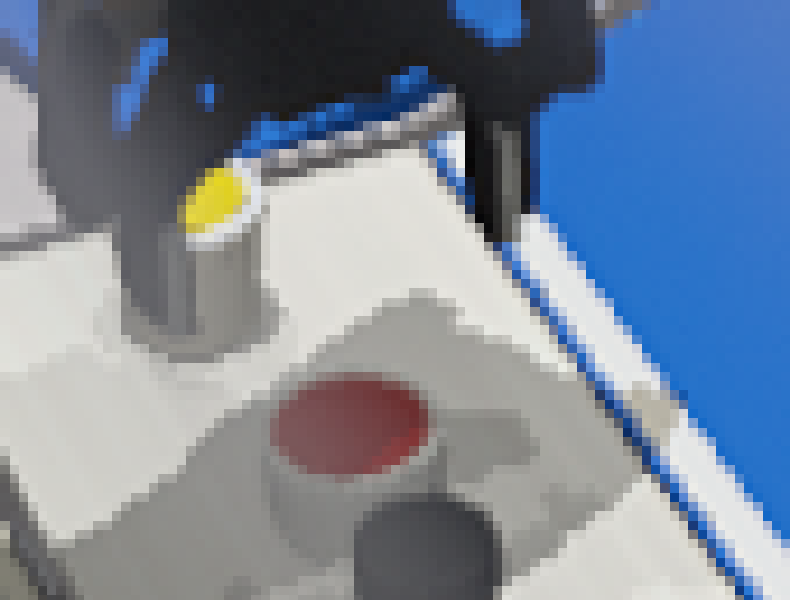

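The tip is about 160 mm ahead of the TCP with the gripper open, allowing for the pad's near edge. The dish measures about (520,130) from both views. I'll descend to TCP z = 296, then check the tips again.

move_arm:
  xyz:
    - [-0.001, 0.002, 0.015]
    - [-0.001, 0.002, 0.03]
    - [-0.001, 0.002, 0.045]
    - [-0.001, 0.002, 0.062]
    - [-0.001, 0.002, 0.062]
  twist:
    - [0, 0, 0.008]
    - [0, 0, 0.008]
    - [0, 0, 0.008]
    - [0, 0, 0.008]
    - [0, 0, 0.008]
  gripper: [1, 1, 1, 1, 1]

```text
time_s: 1.87
eef_pos: [519.2, 129.4, 296.6]
ee_rot: [-179.9, 0.1, 77.3]
contact_force: [-0.2, 0.4, 0.5]
finger_gap: 85.1
```

```bash
python3 -c "
from h import *
im=robot.snapshot('side')[:,:,::-1]
todo(-78,1,287)
o=robot.get_obs()['eef_pos']; a=np.radians(-12.8); ex=np.array([np.cos(a),np.sin(a),0]); ey=np.array([-ex[1],ex[0],0])
for h in(160,165,173): print(h,((proj('side',[o+ex*s*50-ey*11-[0,0,h] for s in(1,-1)])-[260,170])*9.29).round(1).tolist())
cv2.imwrite('pics/c4.png',cv2.resize(im[170:240,260:345],(790,650),interpolation=cv2.INTER_NEAREST)[:600])
"
```

```text
t 1.9167 box xy -77.7 1.2 z 298.0 rot [-1.7995e+02  3.0000e-02  7.7290e+01] F [-0.7 -0.2  1.5]
shift [-0.0002 -0.0003  0.011 ] twist [-0.001   0.0006  0.0019]
160 [[533.4, 423.5], [192.6, 525.3]]
165 [[534.0, 437.6], [194.1, 539.4]]
173 [[534.9, 459.9], [196.5, 561.9]]
```

View pics/c4.png

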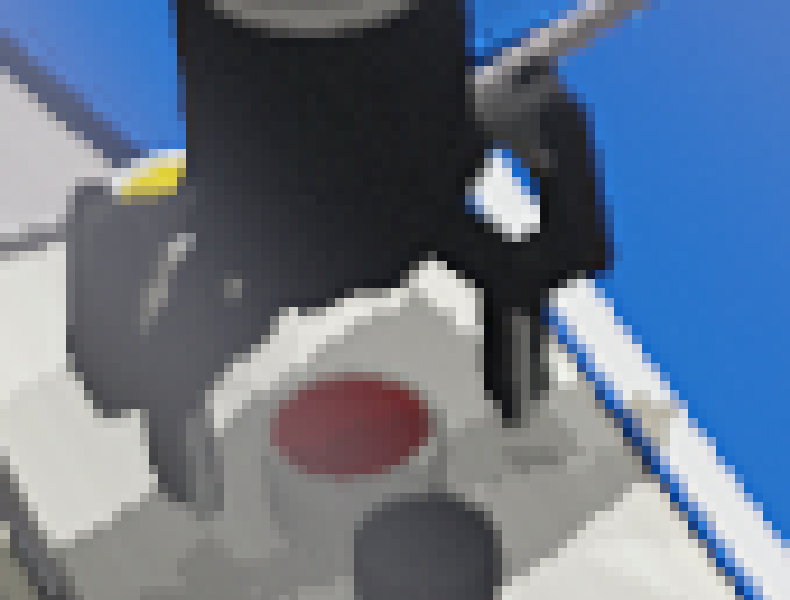

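The tips match the 160 mm projection. They are now at about z = 138, straddling the dish with clear gaps, and the knuckles will pass below the hinge limit only if the lead face stays under about 90 mm. I'll go down another 10 mm.

move_arm:
  xyz:
    - [0, 0, 0.005]
    - [0, 0, 0.01]
    - [0, 0, 0.01]
  twist:
    - [0, 0, 0]
    - [0, 0, 0]
    - [0, 0, 0]
  gripper: [1, 1, 1]

```text
time_s: 2.17
eef_pos: [520.0, 128.9, 287.9]
ee_rot: [180.0, -0.0, 77.2]
contact_force: [-0.4, -0.3, -0.1]
finger_gap: 85.6
```

move_arm:
  xyz:
    - [0, 0.007, 0]
    - [0, 0.014, 0]
    - [0, 0.021, 0]
    - [0, 0.028, 0]
    - [0, 0.035, 0]
  twist:
    - [0, 0, 0]
    - [0, 0, 0]
    - [0, 0, 0]
    - [0, 0, 0]
    - [0, 0, 0]
  gripper: [1, 1, 1, 1, 1]

```text
time_s: 2.58
eef_pos: [555.1, 120.7, 287.8]
ee_rot: [180.0, -0.0, 77.2]
contact_force: [-1.2, 0.6, 0.0]
finger_gap: 85.2
```

move_arm:
  xyz:
    - [0, 0.007, 0]
    - [0, 0.014, 0]
    - [0, 0.021, 0]
    - [0, 0.028, 0]
    - [0, 0.035, 0]
  twist:
    - [0, 0, 0]
    - [0, 0, 0]
    - [0, 0, 0]
    - [0, 0, 0]
    - [0, 0, 0]
  gripper: [1, 1, 1, 1, 1]

```text
time_s: 3.0
eef_pos: [588.8, 113.0, 287.6]
ee_rot: [-180.0, 0.0, 77.2]
contact_force: [-3.0, 0.3, 2.4]
finger_gap: 85.7
```

```bash
python3 -c "
from h import *
im=robot.snapshot('side')[:,:,::-1]
todo(20,1,288)
cv2.imwrite('pics/c5.png',cv2.resize(im[160:250,260:380],(800,600),interpolation=cv2.INTER_NEAREST))
"
```

```text
t 3.05 box xy -5.4 0.7 z 287.6 rot [179.96  -0.    77.19] F [-0.3  0.4  1.4]
shift [ 0.0003  0.0254 -0.0004] twist [ 0.0009 -0.     -0.0002]
```

View pics/c5.png

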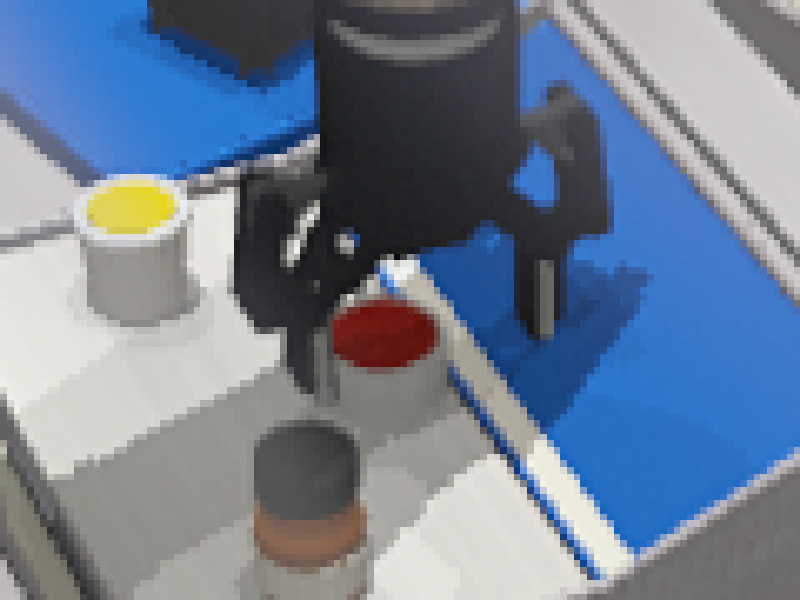

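At 51 mm lead the flap is opening. The dish sits against the rear finger at the edge and stays clear of the flap, and the jar and pot haven't moved. I'll keep going.

move_arm:
  xyz:
    - [0, 0.005, 0]
    - [0, 0.01, 0]
    - [0, 0.015, 0]
    - [0, 0.02, 0]
    - [0, 0.025, 0]
  twist:
    - [0, 0, 0]
    - [0, 0, 0]
    - [0, 0, 0]
    - [0, 0, 0]
    - [0, 0, 0]
  gripper: [1, 1, 1, 1, 1]

```text
time_s: 3.47
eef_pos: [612.9, 107.6, 287.6]
ee_rot: [-180.0, 0.0, 77.2]
contact_force: [-4.2, 0.6, 0.6]
finger_gap: 85.6
```

move_arm:
  xyz:
    - [0, 0.004, 0]
    - [0, 0.008, 0]
    - [0, 0.008, 0]
    - [0, 0.008, 0]
  twist:
    - [0, 0, 0]
    - [0, 0, 0]
    - [0, 0, 0]
    - [0, 0, 0]
  gripper: [1, 1, 1, 1]

```text
time_s: 3.8
eef_pos: [621.0, 105.8, 287.7]
ee_rot: [179.9, 0.0, 77.2]
contact_force: [-0.4, 0.1, -0.4]
finger_gap: 85.6
```

```bash
python3 -c "
from h import *
im=robot.snapshot('side')[:,:,::-1]
todo(31,1,288)
cv2.imwrite('pics/c6.png',cv2.resize(im[160:250,260:380],(800,600),interpolation=cv2.INTER_NEAREST))
"
```

```text
t 3.85 box xy 26.4 0.7 z 287.8 rot [179.93   0.    77.19] F [-1.8  0.1  2.4]
shift [ 0.0003  0.0046 -0.0002] twist [ 0.0015  0.     -0.0001]
```

View pics/c6.png

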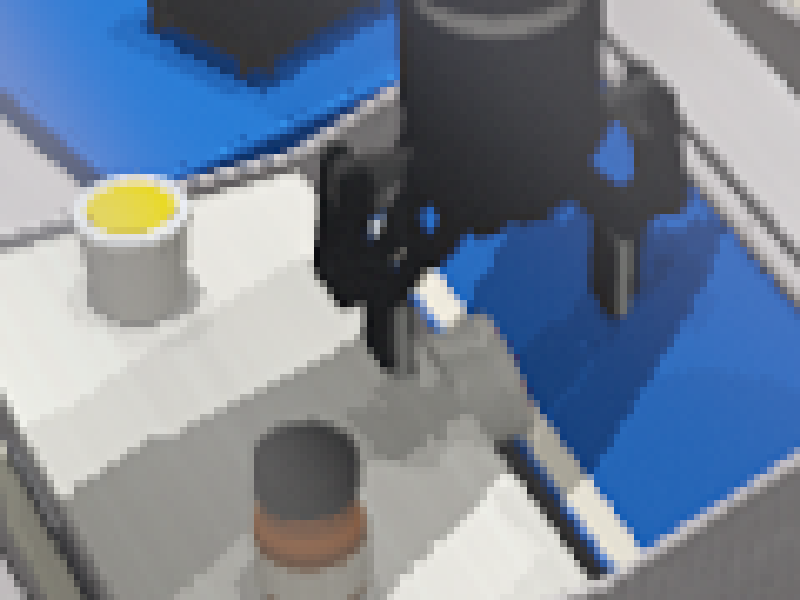

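The dish has tipped over the edge and is going down into the gap with the flap held open. I'll add 4 mm, let it fall, and look again.

move_arm:
  xyz:
    - [0, 0.002, 0]
    - [0, 0.004, 0]
    - [0, 0.004, 0]
    - [0, 0.004, 0]
    - [0, 0.004, 0]
  twist:
    - [0, 0, 0]
    - [0, 0, 0]
    - [0, 0, 0]
    - [0, 0, 0]
    - [0, 0, 0]
  gripper: [1, 1, 1, 1, 1]

```text
time_s: 4.27
eef_pos: [624.4, 105.0, 287.7]
ee_rot: [180.0, 0.0, 77.2]
contact_force: [-1.7, 0.6, 0.6]
finger_gap: 85.1
```

```bash
python3 -c "
from h import *
im=robot.snapshot('side')[:,:,::-1]
todo(31,1,288)
cv2.imwrite('pics/c7.png',cv2.resize(im[160:250,260:380],(800,600),interpolation=cv2.INTER_NEAREST))
"
```

```text
t 4.3167 box xy 30.0 0.6 z 287.7 rot [1.7999e+02 1.0000e-02 7.7200e+01] F [-0.9 -0.2  0.6]
shift [ 0.0004  0.001  -0.0003] twist [0.0003 0.0001 0.0001]
```

View pics/c7.png

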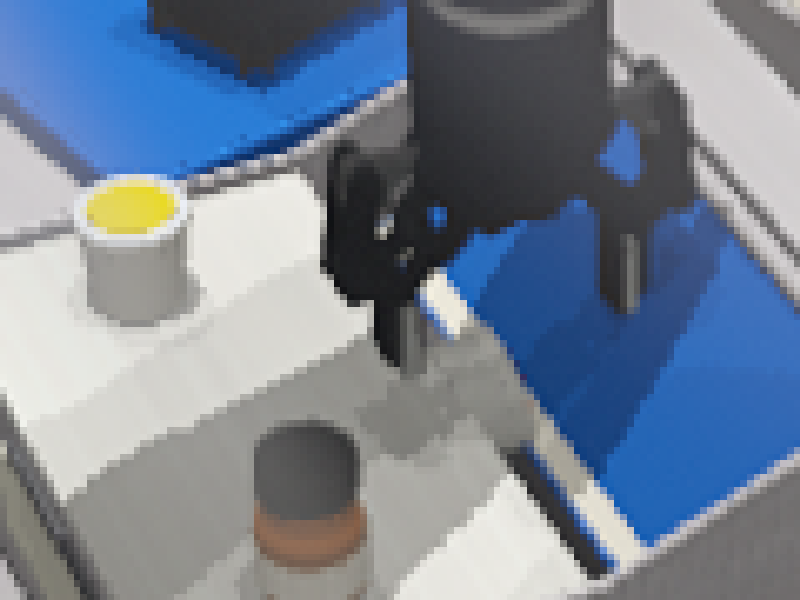

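The flap is still open but the dish is leaning in the gap, its front on the flap and its bottom on the ledge edge. I'll open the flap a little further, staying short of the hinge rod, and shake it gently.

move_arm:
  xyz:
    - [0, 0.003, 0]
    - [0, 0.006, 0]
    - [0, 0.002, 0]
    - [0, 0.006, 0]
    - [0, 0.006, 0]
  twist:
    - [0, 0, 0]
    - [0, 0, 0]
    - [0, 0, 0]
    - [0, 0, 0]
    - [0, 0, 0]
  gripper: [1, 1, 1, 1, 1]

```text
time_s: 4.73
eef_pos: [630.1, 103.7, 287.6]
ee_rot: [-180.0, 0.0, 77.2]
contact_force: [-4.9, 0.9, 1.3]
finger_gap: 85.7
```

```bash
python3 -c "
from h import *
im=robot.snapshot('side')[:,:,::-1]; cv2.imwrite('pics/side8.png',im)
todo(36,1,288)
c=robot.snapshot('top')[:,:,::-1]; cv2.imwrite('pics/top8.png',c)
cv2.imwrite('pics/c8.png',np.hstack([cv2.resize(im[195:245,305:357],(500,480),interpolation=cv2.INTER_CUBIC),cv2.resize(c[130:300,210:316],(299,480))]))
"
```

```text
t 4.7833 box xy 35.8 0.6 z 287.6 rot [-1.7996e+02  1.0000e-02  7.7210e+01] F [-3.6  0.4  1.2]
shift [ 0.0004  0.0002 -0.0004] twist [-0.0008  0.0002  0.0002]
```

View pics/c8.png

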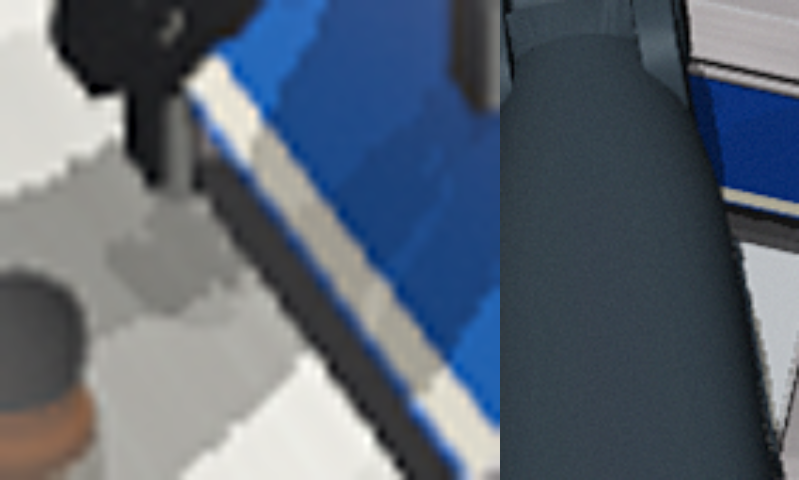

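The dish is gone: the gap between ledge and flap is empty and dark, so it dropped in while the flap was held open. I'll withdraw level so the flap closes under control, then lift.

move_arm:
  xyz:
    - [0, -0.008, 0]
    - [0, -0.018, 0]
    - [0, -0.028, 0]
    - [0, -0.038, 0]
    - [0, -0.048, 0]
  twist:
    - [0, 0, 0]
    - [0, 0, 0]
    - [0, 0, 0]
    - [0, 0, 0]
    - [0, 0, 0]
  gripper: [1, 1, 1, 1, 1]

```text
time_s: 5.25
eef_pos: [582.8, 114.4, 288.1]
ee_rot: [179.9, -0.0, 77.2]
contact_force: [0.0, -0.1, 2.8]
finger_gap: 85.6
```

move_arm:
  xyz:
    - [0, -0.012, 0]
    - [0, -0.024, 0]
    - [0, -0.036, 0]
    - [0, -0.048, 0]
    - [0, -0.056, 0]
  twist:
    - [0, 0, 0]
    - [0, 0, 0]
    - [0, 0, 0]
    - [0, 0, 0]
    - [0, 0, 0]
  gripper: [1, 1, 1, 1, 1]

```text
time_s: 5.67
eef_pos: [527.3, 126.9, 287.7]
ee_rot: [-180.0, 0.0, 77.2]
contact_force: [0.0, -0.7, -1.2]
finger_gap: 85.7
```

move_arm:
  xyz:
    - [0, 0, -0.02]
    - [0, 0, -0.05]
    - [0, 0, -0.08]
    - [0, 0, -0.11]
    - [0, 0, -0.13]
  twist:
    - [0, 0, 0]
    - [0, 0, 0]
    - [0, 0, 0]
    - [0, 0, 0]
    - [0, 0, 0]
  gripper: [1, 1, 1, 1, 1]

```text
time_s: 6.08
eef_pos: [528.5, 126.8, 420.6]
ee_rot: [179.8, -0.1, 77.2]
contact_force: [0.7, 0.5, -0.9]
finger_gap: 85.7
```

move_arm:
  xyz:
    - [0.04, 0, 0]
    - [0.08, 0, 0]
    - [0.12, 0, 0]
    - [0.16, 0, 0]
    - [0.19, 0, 0]
  twist:
    - [0, 0, 0]
    - [0, 0, 0]
    - [0, 0, 0]
    - [0, 0, 0]
    - [0, 0, 0]
  gripper: [1, 1, 1, 1, 1]

```text
time_s: 6.5
eef_pos: [570.8, 314.8, 417.5]
ee_rot: [180.0, -0.0, 77.3]
contact_force: [-1.0, -0.8, -0.6]
finger_gap: 85.5
```

```bash
python3 -c "
from h import *
todo(-70,1,400)
s=robot.snapshot('side')[:,:,::-1]; t=robot.snapshot('top')[:,:,::-1]
cv2.imwrite('pics/c9.png',np.hstack([cv2.resize(s[120:300,230:430],(440,396)),cv2.resize(t[120:300,170:330],(352,396))]))
def blu(im,roi):
    x0,y0,x1,y1=roi; h=cv2.cvtColor(np.ascontiguousarray(im[y0:y1,x0:x1]),cv2.COLOR_BGR2HSV).astype(int); return ((abs(h[...,0]-110)<15)&(h[...,1]>150)).sum()
for n,i,r in(('side',s,(305,160,400,250)),): print(n,blu(i,r),blu(cv2.imread(f'pics/{n}0.png'),r))
"
```

```text
t 6.5 box xy -68.8 193.4 z 417.5 rot [ 1.7998e+02 -4.0000e-02  7.7250e+01] F [-1.  -0.8 -0.6]
shift [-0.1924 -0.0014  0.0173] twist [ 0.0005 -0.0008  0.0012]
side 3351 3344
```

View pics/c9.png

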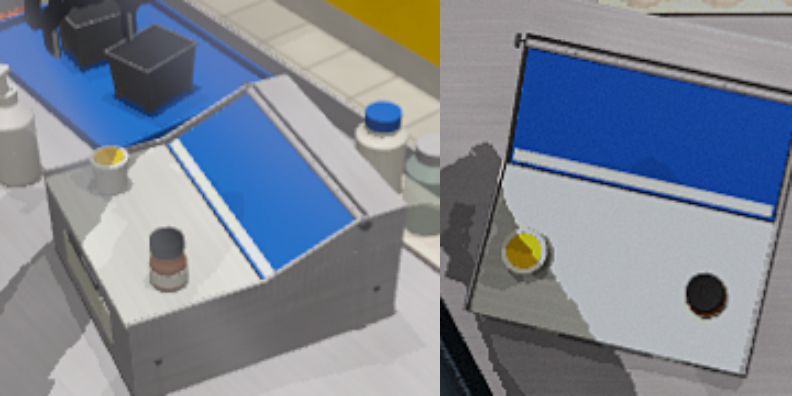

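The flap is fully shut again, the ledge holds only the jar and the pot in their old places, and the dish is in the box. The arm is clear and free of contact, so I'm handing in.

```bash
python3 -c "
from cell import robot
print(robot.finish_job())"
```

```text
the job is handed in; nothing more can be done
None
```

The dish is in the collecting box, and the job was handed in at about 6.5 s of the 40 s allowed. I set the jaws along the box's pushing direction, so the front finger swung the flap open while the rear finger slid the dish along the ledge and over its edge. I then withdrew level so the flap closed under control, and moved the arm clear.

- **Hitch:** the dish first leaned in the gap, its front apparently on the open flap and its bottom on the ledge edge. Opening the flap about 6 mm further with one small shake let it drop through; the next side picture showed the gap empty. So it rested on the open flap for a moment, but it was not used to push the flap open.
- **Order:** the rear finger began sliding the dish slightly before the front finger reached the flap, because the gripper cannot spread wide enough to open it fully first. The flap had started to open before the dish reached the edge, and the dish stayed clear of it up to there.
- **Last checks:**
  - The flap is shut: its blue area in the side view is 3351 pixels, against 3344 at the start.
  - The ledge holds only the jar and pot, apparently in their old places; I judged that by eye in the last pictures.
  - The force readings at the end of each move stayed under about 6 N.
  - The arm was out of contact at hand-in.
- **Not checked:** I did not see the dish inside the box, because the closed flap hides it. I also did not measure the objects on the bench again.
- **Measurements that disagreed:** the two cameras differed by about 3 mm on the dish's position. A first side-view reading was 12 mm off because its colour mask was partial, so I redid it.

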